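Stand the finished drumsticks in their cups

TASK

Take the two wooden drumsticks (the plain thick stick and the thinner one with a turned head) off the sloping rack and stand them upright, same end up as in the rack, in the two turned wooden cups: the thick stick in the wide cup and the headed stick in the narrow cup. Lower each all the way to the cup's floor rather than dropping it in, and leave the gouge (wooden handle, steel blade) in its place in the rack.

Things in the scene. Friction and masses are not known exactly. Their poses are not given: they have to be found in the camera images.
- stick_centre (a point): Centre (on the axis, half-way up) of the thick drumstick: a plain wooden rod, 180 mm long, 32 mm in diameter from its flat foot to 15 mm below its domed top, 60 to 120 g. Site axes: +z runs along its length from foot to top, and leans 30 degrees from vertical, back over the rack's sloping board, at the start. Loose.
- mallet_centre (a point): Centre (on the axis, half-way up its whole length) of the headed drumstick: 180 mm long; the lower 135 mm is a shaft 20 mm in diameter, the top 45 mm a head 28 mm in diameter (its last 5 mm tapers). 39 to 77 g. Site axes: +z runs along its length from foot to top, and leans 30 degrees from vertical, back over the rack's sloping board, at the start. Loose.
- gouge_centre (a point): Centre (half-way up) of the carving gouge, which stays in the rack: 180 mm long, wooden handle 26 mm in diameter over the top 92 mm, dark steel blade below. Site axes: +z runs along its length from foot to top, and leans 30 degrees from vertical, back over the rack's sloping board, at the start. Loose.
- rack_middle_slot (a point): Middle slot of the rack, in the corner between sloping board and bottom ledge, 35 mm above the table; x, y level, z up. Three slots, 95 mm apart along this y, hold the stick, the headed stick and the gouge in any order. Each has its foot on the ledge and its side against the board, between 9 mm ribs.
- rack: Fixed wooden rack, 285 mm wide (along its y), about 140 mm high; origin on the table, 35 mm below the middle slot. Its board slopes 30 degrees from vertical: top edge towards the robot (its -x), face up and away from the robot (+x). The board reaches 120 mm up from the ledge, so the top 60 mm of each piece stands free.
- wide_cup_mouth (a point): Centre of the mouth of the wide wooden cup: bore 40 mm in diameter and 60 mm deep to its flat floor, outside 58 mm, mouth 85 mm above the table. The two cups stand fixed, 120 mm apart, on one dark board (100 x 240 x 15 mm); which is at which end varies. z up.
- narrow_cup_mouth (a point): Centre of the mouth of the narrow wooden cup: bore 27 mm in diameter and 60 mm deep to its flat floor, outside 45 mm, mouth 85 mm above the table. z up.
- stick: The thick drumstick itself; its origin lies on the edge of its foot, 16 mm from the axis (use stick_centre to find it).
- mallet: The headed drumstick itself; its origin lies on the edge of its foot, 10 mm from the axis (use mallet_centre to find it).
Mind the look-alikes: they are no part of the job. Leave any blue or red look-alike of the mallet alone.

How it is judged:
By the outcome, as a careful person would: the job done as asked, in the order asked, and still so for the second after the job is handed in, with the robot touching nothing.
It also fails if it takes over 67 s, if anything falls off the work surface, if the arm or the gripper's body presses on something with over 40 N, if the wrist force passes 120 N, or if a joint passes its speed limit or range.

ROBOT

A 7-joint arm with a two-finger parallel gripper is mounted at the origin on the work surface. World frame = base frame: x ahead of the robot, y to its left, z up, the work surface at z = 0. Lengths are in m, angles in rad, forces in N, time in s.
With the tool pointing down it reaches from about 0.425 to 0.875 m from the base axis. Payload 4.7 kg.
Tool frame: the origin (TCP) lies midway between the tips of the shut fingers; the grasp point (between the pads) lies 19 mm behind it; z points along the fingers, y is the direction in which the jaws open and shut (so a half turn about z gives the same grasp; the last joint's range is limited). The gripper opens to 87 mm and grips with 3 to 60 N. Pads are 19 mm wide; open, the fingers measure 117 mm over their backs; the gripper's body (75 mm by 190 mm) begins 51 mm behind the grasp point.
Start: joints at [-1.14, 0.321, -0.07, 1.45, 0.023, 1.371, -0.057], TCP at [0.263, 0.594, 0.223] pointing down, gripper open.
Joint ranges: [-2.86, 2.86], [-0.3, 2.09], [-1.38, 1.24], [0.06, 2.45], [-1.56, 4.7], [0.09, 2.05], [-2.69, 2.69]. Speed limits (rad/s): [2.57, 2.57, 3.14, 3.14, 3.14, 3.14, 3.14].

INTERFACE

Orientations are given as a rotation vector (axis times angle).
In Python, from bench import * gives the robot as it stands. The module is installed in compiled form; this text tells all that it offers.
- The arm moves only by the tool play_rows, never from a script. Its argument "series" is one flat list of numbers, 7 for each row, row after row: the opening in per cent of the stroke, from 0 (shut) to 100 (fully open), then the shift along the tool's x, y, z in m, then the turn, a rotation vector about the tool's x, y, z in degrees. In form: [fingers, tx, ty, tz, rx, ry, rz, fingers, tx, ty, tz, rx, ry, rz, ...]. A call has 1 to 10 rows; each row is the pose to reach, as a shift and turn from the pose commanded when the call began, along the tool's axes at that moment; what a row does not reach only later rows make up. A row lasts 1/12 s, in which the tool goes at most 41.7 mm and 7.16 degrees, less where a joint would pass 70% of its speed; a pose out of reach is approached as far as the arm can. A call with a gripper value outside its range is refused whole. The fingers move at their own pace and stop on an object; "force" is the grip in N (left out, the last holds). Time passes only in rows, so rows that repeat a pose let the fingers close. It gives the time, the measured TCP pose, the force and the opening at its end, in the units of the state.
- get_state(): the state, without advancing time (a new reading comes with each control period).
- get_image(name): name is "side" or "top" or "wrist"; returns a dict with "frame" (420x560x3 uint8, red, green, blue), "fx", "fy", "cx", "cy" (pixels), "R" (3x3) and "t" (3): a world point X has camera coordinates R X + t. Camera axes: x right, y down, z forward; pixel columns grow to the right and rows downward; lengths in m; the calibration is good to about 2 mm. A picture is of the moment at which its call begins. There is no depth.
- close_job(): hands the job in, once; it reports no verdict.
The state is a dict: "time": time; "joint_positions": joint angles; "qd": joint speeds; "joint_torque": joint torques, N m; "position": TCP position; "tool_rot": TCP orientation; "ft_force": force on the tool from outside, world axes, zero at the start; "torque": the same for the moment, N m; "grip_width": opening from 0.0 (shut) to 1.0 (fully open).
Only numpy, scipy, OpenCV 4.12 (cv2) and the standard library are available. Lean on these libraries where they do the work, as an engineer would, in place of code of your own. Each camera call takes 0.05 s, during which the arm holds its last target.

## Working session

There is one attempt and no reset: what is moved stays moved. The work goes in short steps, Python scripts to look and compute and a tool call to move; the robot and the scene stay as the last step left them, time stands still between calls to the robot, and variables do not carry over. Pictures are saved under pics/ and viewed, and the job is handed in when it is done.

Besides the shell and the picture viewer there is one more tool, called after "Emit:" by a JSON object that holds its "name" and its "arguments", one argument or row to a line. play_rows: Moves the arm, as the interface text tells. Its arguments: {"type":"object","properties":{"series":{"type":"array"},"force":{"type":"number"}},"required":["series"]}

```bash
mkdir -p pics; python3 - <<'E'
from bench import *
import cv2,pickle
s=get_state();print(s)
d={}
for n in("side","top","wrist"):
    i=get_image(n);d[n]=i;cv2.imwrite(f"pics/a_{n}.png",i["frame"][:,:,::-1]);print(n,i["fx"],i["cx"],i["cy"],-i["R"].T@i["t"]);print(i["R"])
pickle.dump(d,open("a.pkl","wb"))
E
```

```text
{'time': 0.0, 'joint_positions': array([-1.13988725,  0.32183827, -0.07009903,  1.45166671,  0.02259955,
        1.37076799, -0.05690296]), 'qd': array([-1.09154728e-03,  3.87727491e-05,  2.54320176e-03, -2.80744961e-04,
       -7.28848033e-04,  4.75827981e-04,  1.71051332e-03]), 'joint_torque': array([-8.11367518e-04, -4.91282129e+01, -4.04546158e-01, -3.12546766e+01,
       -6.38746982e-02,  4.33170993e-02,  1.83386792e-04]), 'position': array([0.26296699, 0.59383959, 0.22145585]), 'tool_rot': array([-6.49867473e-01, -3.07333228e+00,  2.93515933e-03]), 'ft_force': array([0.26997431, 0.24477204, 0.06433276]), 'torque': array([0.0390993 , 0.05270185, 0.0687849 ]), 'grip_width': 1.0008424334262325}
side 446.94840651306754 279.76552667540193 212.74741012042563 [ 0.09522223 -0.46019233  0.78370701]
[[ 0.79488219 -0.60676308  0.00093629]
 [-0.45188572 -0.59301544 -0.66643228]
 [ 0.40492173  0.52931205 -0.74556498]]
top 380.4423475135915 282.2819539429191 214.54045286179797 [0.39867988 0.01592595 1.08634559]
[[ 0.00259579 -0.99994391  0.01026842]
 [-0.99777051 -0.00327466 -0.06665802]
 [ 0.06668791 -0.0100725  -0.99772304]]
wrist 367.13933190085555 268.9831833797337 208.61682668972162 [0.19587265 0.62518985 0.38248305]
[[ 0.4041413   0.91469249 -0.00273159]
 [ 0.88169578 -0.38876387  0.26734847]
 [ 0.2434797  -0.11045499 -0.96359604]]
```

View pics/a_side.png

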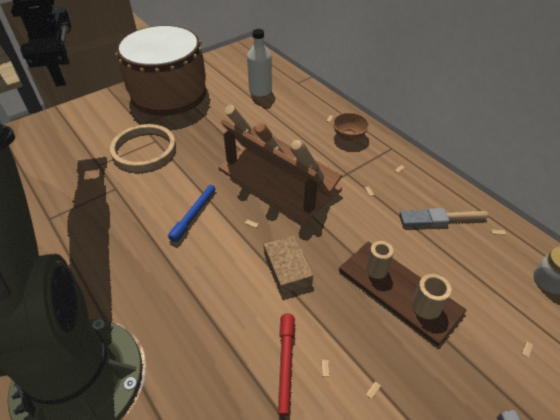

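View pics/a_top.png

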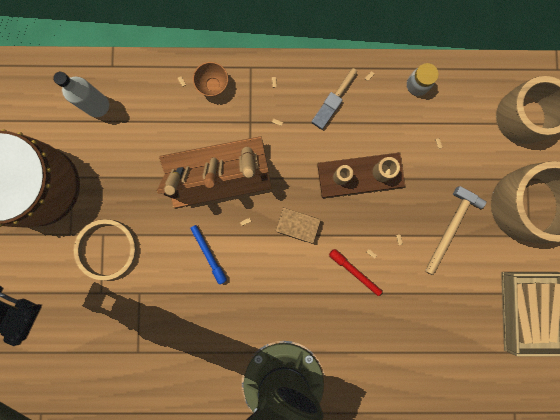

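View pics/a_wrist.png

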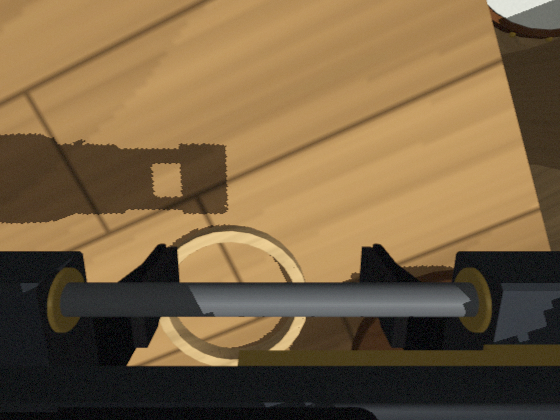

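```bash
python3 - <<'E'
import cv2,numpy as np
a=cv2.imread("pics/a_top.png")[125:215,150:280];b=cv2.imread("pics/a_side.png")[95:220,210:350]
c=cv2.imread("pics/a_top.png")[145:205,310:410]
cv2.imwrite("pics/b1.png",cv2.resize(a,None,fx=6,fy=6,interpolation=2))
cv2.imwrite("pics/b2.png",cv2.resize(b,None,fx=4.8,fy=4.8,interpolation=2))
d=cv2.imread("pics/a_side.png")[230:340,335:470]
cv2.imwrite("pics/b3.png",np.hstack([cv2.resize(c,(400,240)),cv2.resize(d,(295,240))]))
E
```

```text
(no output)
```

View pics/b1.png

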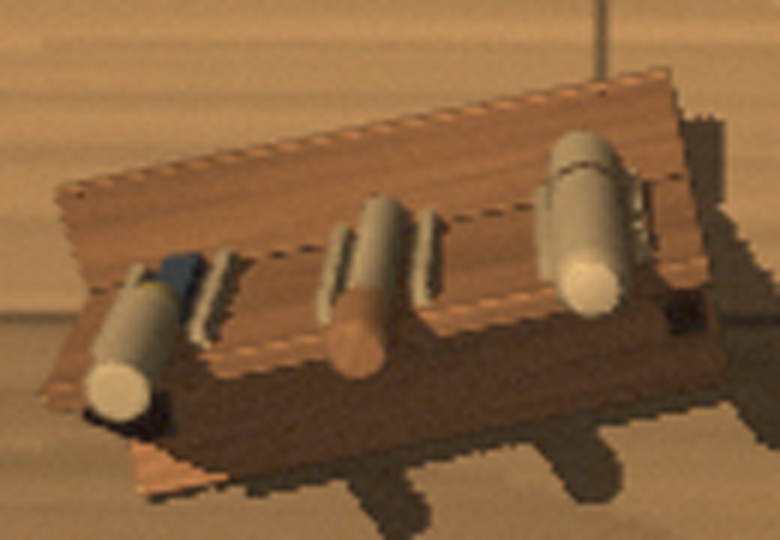

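View pics/b2.png

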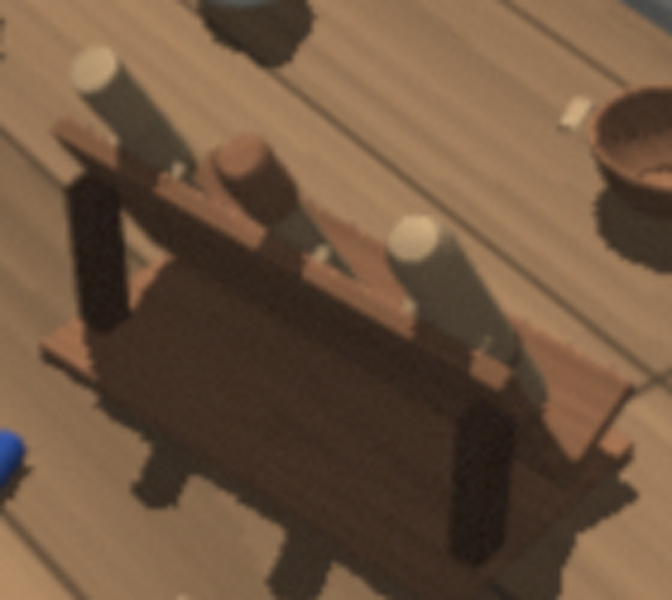

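View pics/b3.png

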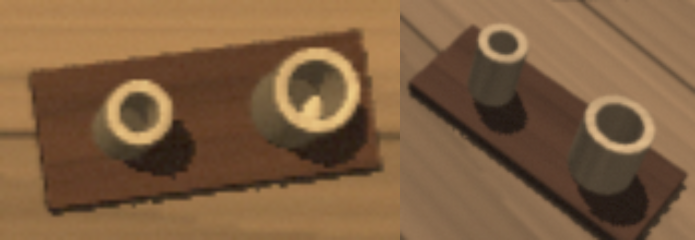

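Candidates, top-view pixels: the gouge at (170,190) has a dark blade at its lower end. The headed mallet is at (210,183) with a brown head. The plain thick stick is at (248,173). The look-alikes are the blue mallet at (208,255) and the red one at (355,272), both lying on the table. The close crop confirms the rack order from left to right: gouge, mallet, stick. The narrow cup is at (344,174) and the wide cup at (389,168).

```bash
cat > h.py <<'E'
import numpy as np,cv2,pickle
from scipy.spatial.transform import Rotation as Ro
def ray(i,p):
    d=i["R"].T@np.array([(p[0]-i["cx"])/i["fx"],(p[1]-i["cy"])/i["fy"],1]);return -i["R"].T@i["t"],d/np.linalg.norm(d)
def onz(i,p,z):
    c,d=ray(i,p);return c+d*(z-c[2])/d[2]
def tri(i,p,j,q):
    c,d=ray(i,p);e,f=ray(j,q);s=np.linalg.lstsq(np.c_[d,-f],e-c,rcond=None)[0]
    a=c+d*s[0];b=e+f*s[1];return (a+b)/2,np.linalg.norm(a-b)
def proj(i,X):
    v=i["R"]@np.asarray(X)+i["t"];return np.array([i["fx"]*v[0]/v[2]+i["cx"],i["fy"]*v[1]/v[2]+i["cy"]])
E
python3 - <<'E'
from h import *
d=pickle.load(open("a.pkl","rb"));T=d["top"];S=d["side"]
P={}
for n,p,q in(("stick",(248.3,173),(296,145)),("mallet",(209.5,183.3),(260.8,128.3)),("gouge",(169.7,190.3),(230,109.6))):
    P[n]=tri(T,p,S,q)[0];print(n,*tri(T,p,S,q))
print(np.linalg.norm(P["stick"]-P["gouge"]),np.linalg.norm(P["stick"]-P["mallet"]))
# cup rims : bright pixels
for nm,i,box in(("T n",T,(330,160,362,187)),("T w",T,(368,148,408,190)),("S n",S,(365,238,396,282)),("S w",S,(410,270,455,322))):
    f=cv2.cvtColor(i["frame"],cv2.COLOR_RGB2HSV);x0,y0,x1,y1=box
    m=(f[y0:y1,x0:x1,2]>195).astype(np.uint8)
    c=max(cv2.findContours(m,0,1)[0],key=len)
    e=cv2.fitEllipse(c);p=np.add(e[0],(x0,y0));print(nm,p,e[1],onz(i,p,.085))
E
```

```text
stick [0.55666331 0.08791987 0.19196497] 0.0006282137799455758
mallet [0.53255439 0.17941435 0.18973165] 0.0006942258960670332
gouge [0.51494854 0.27225348 0.19296876] 0.00041717415080935586
0.18899737361748276 0.09464389548240429
T n [344.16499424 172.60483456] (14.428292274475098, 15.177779197692871) [ 0.57803695 -0.15864086  0.085     ]
T w [388.85972977 166.936903  ] (19.67578887939453, 19.922042846679688) [ 0.59383503 -0.27822207  0.085     ]
S n [381.72941971 249.02312851] (14.315587997436523, 19.229801177978516) [ 0.575556   -0.16062367  0.085     ]
S w [435.24505234 286.5026722 ] (21.37912368774414, 28.834516525268555) [ 0.59103045 -0.28014355  0.085     ]
```

```bash
python3 - <<'E'
from h import *
d=pickle.load(open("a.pkl","rb"));T=d["top"];S=d["side"]
print(tri(T,(344.16,172.6),S,(381.73,249.02)),tri(T,(388.86,166.94),S,(435.25,286.5)))
th=np.radians(12.75);rx=np.array([np.cos(th),np.sin(th),0]);ry=np.array([-np.sin(th),np.cos(th),0]);z=np.array([0,0,1])
n=rx*np.cos(np.pi/6)+z*.5;u=-rx*.5+z*np.cos(np.pi/6)
for nm,p,q,r,k in(("stick",(248.3,173),(296,145),.016,1),("mallet",(209.5,183.3),(260.8,128.3),.01,0),("gouge",(169.7,190.3),(230,109.6),.013,-1)):
    zt=.035+.5*r+.18*np.cos(np.pi/6)
    for i,pp in((T,p),(S,q)):
        X=onz(i,pp,zt);C=X-r*n-.18*u+k*.095*ry;print(nm,zt,X,"mid",C)
E
```

```text
(array([ 0.57851174, -0.15910609,  0.08110637]), np.float64(0.0006001025565079105)) (array([ 0.59440544, -0.27923082,  0.08070498]), np.float64(0.0006844597781669984))
stick 0.19888457268119897 [0.5556991  0.08718541 0.19888457] mid [0.60899891 0.19664762 0.035     ]
stick 0.19888457268119897 [0.5509922  0.08166171 0.19888457] mid [0.60429201 0.19112393 0.035     ]
mallet 0.19588457268119897 [0.53134648 0.17848024 0.19588457] mid [0.61068058 0.19643171 0.035     ]
mallet 0.19588457268119897 [0.52831719 0.17260902 0.19588457] mid [0.60765128 0.19056049 0.035     ]
gouge 0.19738457268119897 [0.5141978  0.27109676 0.19738457] mid [0.61196414 0.19581732 0.035     ]
gouge 0.19738457268119897 [0.51198203 0.26666083 0.19738457] mid [0.60974837 0.19138139 0.035     ]
```

```bash
cat >> h.py <<'E'
th=np.radians(13.5);rx=np.array([np.cos(th),np.sin(th),0]);ry=np.array([-np.sin(th),np.cos(th),0]);zz=np.array([0,0,1.])
n=rx*np.cos(np.pi/6)+zz*.5;u=-rx*.5+zz*np.cos(np.pi/6)
Rg=np.c_[np.cross(ry,-u),ry,-u]
def go(s,p,R):
    R0=Ro.from_rotvec(s["tool_rot"]).as_matrix()
    t=R0.T@(np.asarray(p)-s["position"]);r=np.degrees(Ro.from_matrix(R0.T@R).as_rotvec())
    print("shift mm",np.round(t*1000,1),"turn",np.round(r,2),"| rows",np.round(max(np.linalg.norm(t)/.0417,np.linalg.norm(r)/7.16),1));return t,r
E
python3 - <<'E'
from h import *
from bench import *
s=get_state();print(Rg,Ro.from_rotvec(s["tool_rot"]).as_matrix())
go(s,(.50,.075,.32),Rg)
E
```

```text
[[-0.84209705 -0.23344536  0.48618496]
 [-0.20216962  0.97236992  0.11672268]
 [-0.5         0.         -0.8660254 ]] [[-9.14382545e-01  4.04850990e-01 -4.86316763e-04]
 [ 4.04851274e-01  9.14381626e-01 -1.29926435e-03]
 [-8.13293464e-05 -1.38491060e-03 -9.99999038e-01]]
shift mm [-426.8 -378.7  -97.7] turn [ -9.86 -28.94 -36.49] | rows 13.9
```

Emit:
{"name": "play_rows", "arguments": {
  "series": [100,-10,0,-10,0,0,0]
}}

```text
time: 0.23
position: [0.281, 0.5828, 0.2452]
tool_rot: [-0.632, -3.069, 0.017]
ft_force: [-1.8, 0.7, -0.8]
grip_width: 1.001
```

That row was in the wrong unit: I wrote mm where the tool takes m. The per-row limit clipped it, so no harm was done. From here on I use metres.

```bash
python3 - <<'E'
from h import *
from bench import *
s=get_state();print(s["position"])
go(s,(.50,.075,.32),Rg)
E
```

```text
[0.28102612 0.58283382 0.24516542]
shift mm [-401.3 -381.   -72.5] turn [-10.18 -29.5  -35.77] | rows 13.4
```

Emit:
{"name": "play_rows", "arguments": {
  "series": [100,-0.01,-0.01,-0.02,0,-1,-1,100,-0.035,-0.033,-0.04,-1,-3,-3,100,-0.06,-0.057,-0.06,-2,-5,-6,100,-0.085,-0.08,-0.07,-3,-7,-8,100,-0.11,-0.104,-0.075,-3,-9,-10,100,-0.135,-0.128,-0.075,-4,-11,-13,100,-0.16,-0.152,-0.075,-5,-13,-15,100,-0.185,-0.176,-0.075,-5,-15,-17,100,-0.21,-0.2,-0.075,-6,-17,-20,100,-0.235,-0.223,-0.075,-6,-18,-22]
}}

```text
time: 1.07
position: [0.4143, 0.2815, 0.3267]
tool_rot: [0.037, 2.813, 0.053]
ft_force: [-0.0, -1.3, 0.3]
grip_width: 0.998
```

```bash
python3 - <<'E'
from h import *
from bench import *
s=get_state();print(s["position"],s["time"])
go(s,(.50,.075,.32),Rg)
E
```

```text
[0.4143481  0.28147539 0.32666732] 1.0667
shift mm [ -85.4 -204.9   27.3] turn [ -3.92 -10.85 -14.28] | rows 5.4
```

Emit:
{"name": "play_rows", "arguments": {
  "series": [100,-0.011,-0.026,0.003,-0.5,-1.3,-1.8,100,-0.022,-0.052,0.007,-1,-2.7,-3.6,100,-0.033,-0.078,0.01,-1.5,-4,-5.4,100,-0.044,-0.104,0.014,-2,-5.4,-7.1,100,-0.055,-0.13,0.017,-2.5,-6.8,-9,100,-0.066,-0.156,0.02,-3,-8.1,-10.7,100,-0.076,-0.182,0.024,-3.5,-9.5,-12.5,100,-0.083,-0.198,0.026,-3.8,-10.4,-13.8,100,-0.085,-0.205,0.027,-3.9,-10.85,-14.3,100,-0.085,-0.205,0.027,-3.9,-10.85,-14.3]
}}

```text
time: 1.9
position: [0.5026, 0.1661, 0.2817]
tool_rot: [-0.285, 2.672, 0.087]
ft_force: [-0.1, -0.0, 0.7]
grip_width: 1.007
```

```bash
python3 - <<'E'
from h import *
from bench import *
s=get_state();print(s["position"],s["time"])
go(s,(.50,.075,.32),Rg)
i=get_image("wrist");cv2.imwrite("pics/c_w.png",i["frame"][:,:,::-1]);pickle.dump({"w":i,"s":s},open("c.pkl","wb"))
E
```

```text
[0.50263175 0.16612527 0.28167534] 1.9
shift mm [  2.3 -87.9 -45.3] turn [ 0.2  -3.76 -1.37] | rows 2.4
```

View pics/c_w.png

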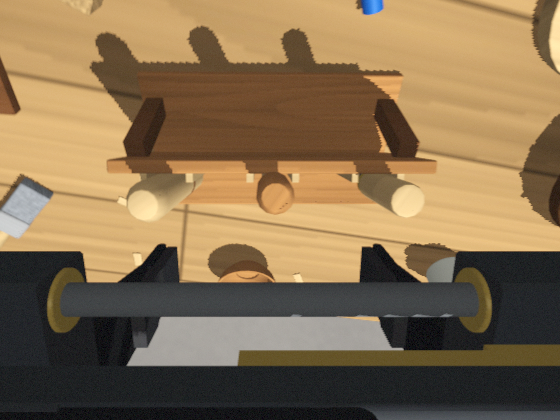

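```bash
python3 - <<'E'
from h import *
from bench import *
c=pickle.load(open("c.pkl","rb"));W=c["w"]
print(-W["R"].T@W["t"],c["s"]["joint_positions"],c["s"]["qd"])
for nm,p,z in(("stick",(148,203),.1989),("mallet",(275,193),.1959),("gouge",(407,200),.1974)): print(nm,onz(W,p,z))
E
```

```text
[0.36855868 0.13655237 0.39357338] [-0.1958154  -0.30061414 -0.18266707  2.03246297  0.00839959  0.95089203
  1.39739007] [ 2.17089173 -0.00781597 -1.61714246  0.05123668 -0.87450696 -0.28428248
  1.12196945]
stick [0.54939947 0.09282959 0.1989    ]
mallet [0.5249378  0.17806325 0.1959    ]
gouge [0.51092403 0.27043184 0.1974    ]
```

Emit:
{"name": "play_rows", "arguments": {
  "series": [100,0,-0.02,0,0,0,0]
}}

```text
time: 2.03
position: [0.5076, 0.1482, 0.2812]
tool_rot: [-0.283, 2.673, 0.076]
ft_force: [-0.8, 0.2, 0.1]
grip_width: 0.997
```

```bash
python3 - <<'E'
from h import *
from bench import *
s=get_state();print(s["position"],s["joint_positions"],np.abs(s["qd"]).max())
go(s,(.54,.085,.245),Rg)
E
```

```text
[0.50757171 0.14820237 0.2811821 ] [-0.18735908 -0.30096025 -0.1550489   2.03416782  0.00751309  0.95167238
  1.43302693] 0.8166323480178403
shift mm [ -0.7 -68.9  40.1] turn [-0.24 -3.86 -1.34] | rows 1.9
```

Emit:
{"name": "play_rows", "arguments": {
  "series": [100,0,-0.01,0.01,0,-0.5,0,100,0,-0.025,0.02,0,-1,0,100,0,-0.04,0.03,0,-2,-0.5,100,0,-0.055,0.037,0,-3,-1,100,0,-0.065,0.04,0,-3.8,-1.3,100,0,-0.069,0.04,0,-3.8,-1.3,100,0,-0.069,0.04,0,-3.8,-1.3]
}}

```text
time: 2.62
position: [0.5401, 0.0815, 0.2452]
tool_rot: [-0.3, 2.604, 0.074]
ft_force: [0.2, 0.1, 0.5]
grip_width: 0.998
```

```bash
python3 - <<'E'
from h import *
from bench import *
s=get_state();print(s["position"],s["joint_positions"],np.abs(s["qd"]).max())
go(s,(.54,.085,.245),Rg)
i=get_image("wrist");cv2.imwrite("pics/d_w.png",i["frame"][:,:,::-1]);pickle.dump({"w":i,"s":s},open("d.pkl","wb"))
E
```

```text
[0.54010952 0.08149718 0.24519952] [-0.15660014 -0.28823832 -0.02553965  2.1218622  -0.03630537  0.78605655
  1.63570494] 0.02314335243361965
shift mm [-0.5  3.4  0.5] turn [-0.45 -0.07 -0.25] | rows 0.1
```

View pics/d_w.png

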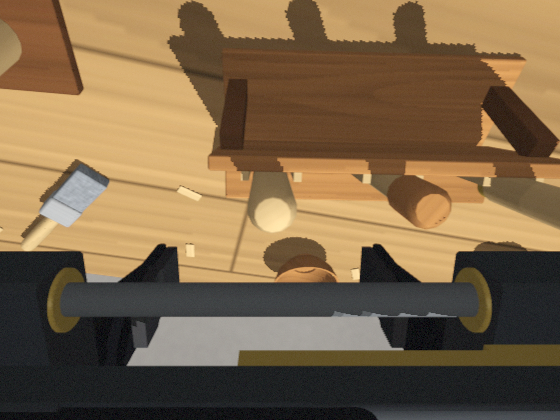

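```bash
python3 - <<'E'
from h import *
c=pickle.load(open("d.pkl","rb"));W=c["w"];d=pickle.load(open("a.pkl","rb"))
for nm,p,z in(("stick",(273,213),.1989),("mallet",(435,208),.1959)): print(nm,onz(W,p,z))
g=cv2.cvtColor(W["frame"],cv2.COLOR_RGB2HSV)
for x in (225,330,400,500): # board top edge rows
    print(x,[int(v) for v in g[140:180:2,x,2]])
for r in (185,195,205,215,225): print(r,[int(v) for v in g[r,236:310:3,2]])
C=np.array([.609,.194,.035])
for off in((0,0),(0,.003),(-.004,0)):
  for L in (.18,.165,.12):
    X=C+off[0]*rx+(-.095+off[1])*ry+.016*n+L*u
    print(off,L,X.round(4),proj(W,X).round(1),proj(d["top"],X).round(1),proj(d["side"],X).round(1))
E
python3 - <<'E'
import cv2
cv2.imwrite("pics/d_z.png",cv2.resize(cv2.imread("pics/d_w.png")[140:250,200:330],None,fx=5,fy=5,interpolation=2))
E
```

```text
stick [0.54956982 0.08740244 0.1989    ]
mallet [0.52642344 0.17964849 0.1959    ]
225 [65, 68, 67, 63, 63, 94, 96, 92, 147, 194, 194, 189, 191, 193, 199, 198, 189, 190, 191, 187]
330 [100, 94, 93, 95, 89, 88, 95, 96, 97, 126, 195, 195, 193, 196, 201, 211, 224, 209, 218, 215]
400 [95, 95, 89, 95, 90, 93, 89, 97, 103, 99, 117, 115, 111, 113, 119, 119, 119, 101, 105, 98]
500 [161, 199, 219, 219, 164, 92, 89, 93, 96, 95, 96, 113, 114, 112, 108, 108, 110, 104, 98, 109]
185 [204, 205, 205, 205, 205, 153, 120, 122, 123, 123, 122, 120, 120, 121, 120, 124, 120, 117, 159, 206, 204, 205, 205, 206, 206]
195 [207, 204, 209, 208, 200, 118, 122, 128, 127, 132, 133, 133, 137, 132, 134, 131, 128, 124, 122, 153, 211, 210, 211, 211, 212]
205 [213, 212, 213, 205, 123, 125, 128, 162, 222, 224, 226, 231, 235, 234, 234, 234, 237, 217, 177, 174, 182, 220, 219, 221, 221]
215 [221, 222, 216, 159, 141, 129, 173, 234, 234, 235, 240, 243, 246, 248, 247, 248, 251, 253, 236, 212, 208, 213, 216, 217, 215]
225 [215, 212, 163, 184, 214, 214, 173, 186, 245, 246, 249, 254, 255, 255, 255, 255, 255, 244, 222, 219, 221, 222, 223, 223, 224]
(0, 0) 0.18 [0.5571 0.0838 0.1989] [264.3 220.6] [249.7 172.4] [297.7 143.3]
(0, 0) 0.165 [0.5644 0.0856 0.1859] [264.7 213.6] [249.4 170.3] [299.7 146.4]
(0, 0) 0.12 [0.5863 0.0909 0.1469] [265.9 197. ] [248.6 164.5] [305.4 155.2]
(0, 0.003) 0.18 [0.5564 0.0868 0.1989] [269.3 220.6] [248.5 172.7] [296.5 142.7]
(0, 0.003) 0.165 [0.5637 0.0885 0.1859] [269.4 213.6] [248.2 170.6] [298.5 145.8]
(0, 0.003) 0.12 [0.5856 0.0938 0.1469] [269.9 197. ] [247.4 164.8] [304.3 154.6]
(-0.004, 0) 0.18 [0.5532 0.0829 0.1989] [264.2 216. ] [250.1 174. ] [296.5 144.3]
(-0.004, 0) 0.165 [0.5605 0.0847 0.1859] [264.6 209.2] [249.8 172. ] [298.5 147.4]
(-0.004, 0) 0.12 [0.5824 0.0899 0.1469] [265.8 193.1] [248.9 166. ] [304.3 156.1]
```

View pics/d_z.png

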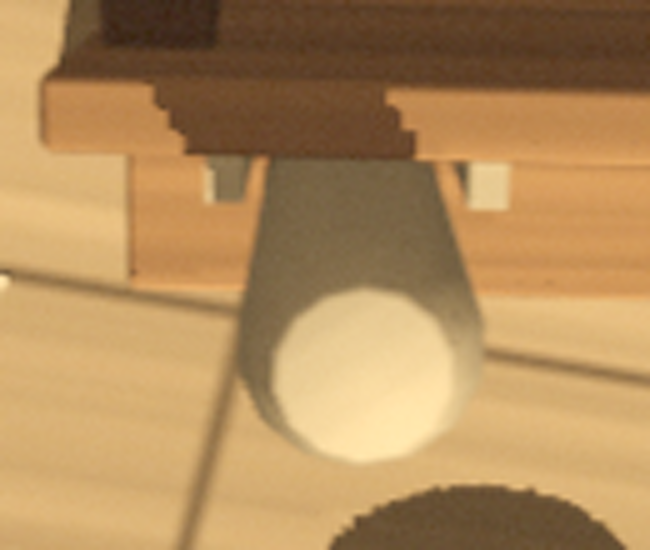

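```bash
python3 - <<'E'
from h import *
from bench import *
s=get_state();print(s["position"],s["time"])
t=np.array([.5533,.0870,.1989])
go(s,t+.01*u,Rg);go(s,t-.047*u,Rg)
E
```

```text
[0.54030744 0.08246374 0.24573926] 2.6667
shift mm [11.6  1.6 37.4] turn [-0.41 -0.02 -0.19] | rows 0.9
shift mm [11.5  2.  94.4] turn [-0.41 -0.02 -0.19] | rows 2.3
```

Emit:
{"name": "play_rows", "arguments": {
  "series": [100,0.006,0.001,0.006,-0.4,0,-0.2,100,0.0115,0.002,0.015,-0.4,0,-0.2,100,0.0115,0.002,0.028,-0.4,0,-0.2,100,0.0115,0.002,0.042,-0.4,0,-0.2,100,0.0115,0.002,0.056,-0.4,0,-0.2,100,0.0115,0.002,0.07,-0.4,0,-0.2,100,0.0115,0.002,0.082,-0.4,0,-0.2,100,0.0115,0.002,0.09,-0.4,0,-0.2,100,0.0115,0.002,0.094,-0.4,0,-0.2,100,0.0115,0.002,0.094,-0.4,0,-0.2]
}}

```text
time: 3.5
position: [0.5754, 0.0928, 0.1567]
tool_rot: [-0.311, 2.605, 0.083]
ft_force: [-0.5, -0.3, -0.4]
grip_width: 1.002
```

```bash
python3 - <<'E'
from h import *
from bench import *
s=get_state();print(s["position"],s["joint_positions"],s["ft_force"])
t=np.array([.5533,.0870,.1989])
go(s,t-.047*u,Rg)
for nm in("wrist","side","top"):
  i=get_image(nm);cv2.imwrite(f"pics/e_{nm}.png",i["frame"][:,:,::-1])
a=cv2.imread("pics/e_wrist.png");b=cv2.imread("pics/e_side.png")[80:260,190:390]
cv2.imwrite("pics/e_z.png",np.hstack([cv2.resize(a,(400,300)),cv2.resize(b,(400,300))]))
E
```

```text
[0.57536371 0.09280894 0.15671066] [-0.17099322 -0.11842916 -0.01859224  2.17057487 -0.04804534  0.56933639
  1.65168703] [-0.5382273  -0.30133494 -0.43681136]
shift mm [-1.3 -0.5 -0.9] turn [ 0.06 -0.14  0.08] | rows 0.0
```

View pics/e_z.png

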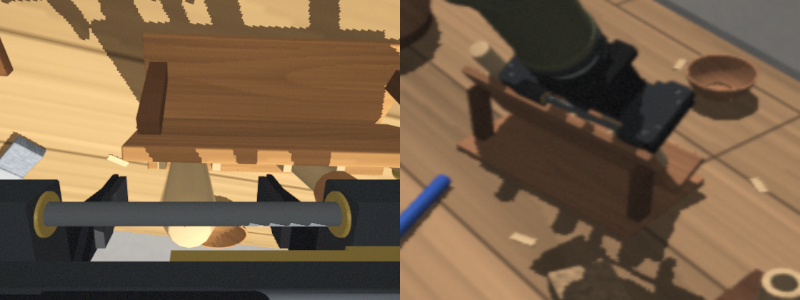

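The stick is centred between the fingers, with its axis at column 188 and the jaws at 125 and 260 in the left panel. Closing.

Emit:
{"name": "play_rows", "arguments": {
  "series": [30,0,0,0,0,0,0,20,0,0,0,0,0,0,20,0,0,0,0,0,0,20,0,0,0,0,0,0,20,0,0,0,0,0,0,20,0,0,0,0,0,0,20,0,0,0,0,0,0,20,0,0,0,0,0,0],
  "force": 25
}}

```text
time: 4.32
position: [0.576, 0.0924, 0.1582]
tool_rot: [-0.309, 2.602, 0.083]
ft_force: [0.1, 0.6, 0.1]
grip_width: 0.475
```

Emit:
{"name": "play_rows", "arguments": {
  "series": [20,0,0,0,0,0,0,20,0,0,0,0,0,0,20,0,0,0,0,0,0,20,0,0,0,0,0,0,20,0,0,0,0,0,0]
}}

```text
time: 4.73
position: [0.576, 0.0924, 0.1582]
tool_rot: [-0.309, 2.602, 0.083]
ft_force: [1.3, 0.5, -0.3]
grip_width: 0.362
```

Emit:
{"name": "play_rows", "arguments": {
  "series": [20,0,0,-0.002,0,0,0,20,-0.001,0,-0.006,0,0,0,20,-0.003,0,-0.012,0,0,0,20,-0.008,0,-0.018,0,0,0,20,-0.016,0,-0.024,0,0,0,20,-0.026,0,-0.03,0,0,0,20,-0.038,0,-0.034,0,0,0,20,-0.05,0,-0.036,0,0,0,20,-0.06,0,-0.036,0,0,0,20,-0.065,0,-0.036,0,0,0]
}}

```text
time: 5.57
position: [0.6152, 0.1019, 0.224]
tool_rot: [-0.309, 2.599, 0.083]
ft_force: [0.1, -0.5, -0.8]
grip_width: 0.362
```

```bash
python3 - <<'E'
from h import *
from bench import *
s=get_state();print(s["position"],s["joint_positions"],s["ft_force"],s["grip_width"])
for nm in("side","top"):
  i=get_image(nm);cv2.imwrite(f"pics/f_{nm}.png",i["frame"][:,:,::-1])
a=cv2.imread("pics/f_top.png")[90:290,100:440];b=cv2.imread("pics/f_side.png")[60:260,190:390]
cv2.imwrite("pics/f_z.png",np.hstack([cv2.resize(a,(450,300)),cv2.resize(b,(300,300))]))
E
```

```text
[0.61519222 0.10191146 0.22399348] [-0.17229368 -0.09554501 -0.02063119  2.00891202 -0.03662861  0.70272511
  1.63592201] [ 0.09408322 -0.49615342 -0.795369  ] 0.3619178252399469
```

View pics/f_z.png

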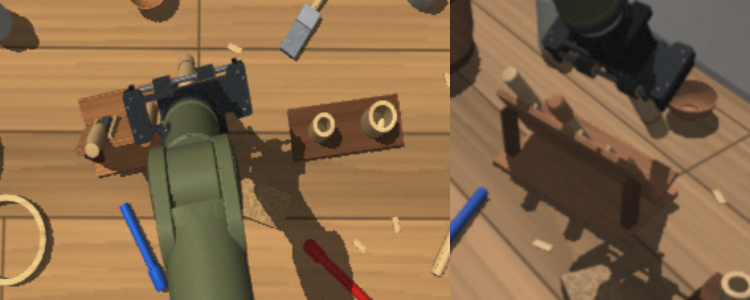

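```bash
cat >> h.py <<'E'
Rv=np.diag([-1.,1,-1])
E
python3 - <<'E'
from h import *
from bench import *
s=get_state()
go(s,(.60,-.08,.29),Rv);go(s,(.592,-.279,.29),Rv)
E
```

```text
shift mm [  15.1 -173.3  -86.6] turn [ 3.56 29.9  13.26] | rows 4.7
shift mm [  62.3 -364.9 -113.8] turn [ 3.56 29.9  13.26] | rows 9.3
```

Emit:
{"name": "play_rows", "arguments": {
  "series": [20,0,-0.005,-0.015,0,0.5,0,20,0,-0.015,-0.03,0.1,1.5,0.5,20,0.002,-0.03,-0.045,0.3,3,1.3,20,0.006,-0.05,-0.055,0.6,5,2.2,20,0.011,-0.072,-0.063,0.9,7,3.1,20,0.016,-0.095,-0.07,1.1,9.2,4.1,20,0.02,-0.12,-0.076,1.4,11.5,5.1,20,0.025,-0.145,-0.082,1.6,13.8,6.1,20,0.029,-0.17,-0.087,1.9,16,7.1,20,0.033,-0.192,-0.091,2.1,17.9,8]
}}

```text
time: 6.5
position: [0.5857, -0.1044, 0.2841]
tool_rot: [-0.133, 2.932, 0.037]
ft_force: [0.4, -0.5, -1.4]
grip_width: 0.361
```

```bash
python3 - <<'E'
from h import *
from bench import *
s=get_state();print(s["position"],s["joint_positions"])
go(s,(.592,-.279,.29),Rv)
E
```

```text
[ 0.58574125 -0.10444177  0.2840658 ] [-0.01665207  0.02723355  0.19579248  1.68548803 -0.07945973  1.2346928
  1.85869397]
shift mm [   7.8 -174.3  -10.5] turn [ 1.44 11.81  5.16] | rows 4.2
```

Emit:
{"name": "play_rows", "arguments": {
  "series": [20,0.001,-0.025,-0.002,0.2,1.7,0.7,20,0.002,-0.05,-0.003,0.4,3.4,1.5,20,0.003,-0.075,-0.005,0.6,5.1,2.2,20,0.005,-0.1,-0.006,0.8,6.8,3,20,0.006,-0.125,-0.008,1,8.5,3.7,20,0.007,-0.148,-0.009,1.2,10,4.4,20,0.0075,-0.165,-0.01,1.35,11.2,4.9,20,0.008,-0.174,-0.01,1.4,11.8,5.2,20,0.008,-0.174,-0.01,1.4,11.8,5.2,20,0.008,-0.174,-0.01,1.4,11.8,5.2]
}}

```text
time: 7.33
position: [0.5925, -0.2763, 0.2888]
tool_rot: [-0.002, 3.14, 0.004]
ft_force: [0.1, 1.0, -1.6]
grip_width: 0.358
```

```bash
python3 - <<'E'
from h import *
from bench import *
s=get_state();print(s["position"],s["joint_positions"])
go(s,(.592,-.279,.245),Rv)
o={"s":s}
for nm in("side","top","wrist"):
  i=get_image(nm);o[nm]=i;cv2.imwrite(f"pics/g_{nm}.png",i["frame"][:,:,::-1])
pickle.dump(o,open("g.pkl","wb"))
E
```

```text
[ 0.59253009 -0.27627913  0.2887651 ] [ 0.1497318   0.31275809  0.32488561  1.34829829 -0.10138903  1.49598552
  2.03929914]
shift mm [ 0.6 -2.8 43.8] turn [0.13 0.09 0.06] | rows 1.1
```

View pics/g_side.png

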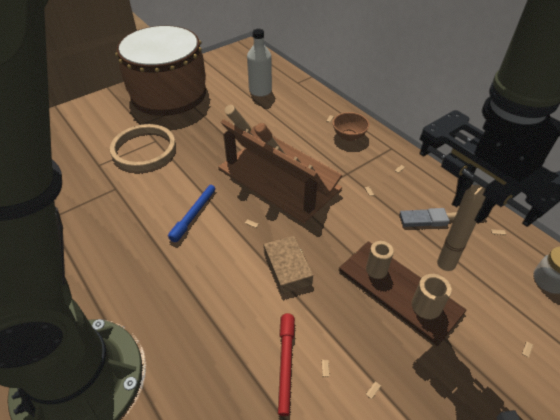

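View pics/g_wrist.png

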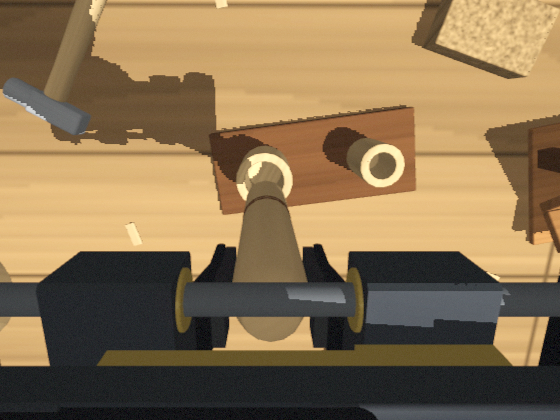

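```bash
python3 - <<'E'
from h import *
g=pickle.load(open("g.pkl","rb"));W=g["wrist"];S=g["side"];T=g["top"];p=g["s"]["position"]
for L in(0,.05,.1,.133):
    X=p-np.array([0,0,L]);print(L,"wrist",proj(W,X).round(1),"side",proj(S,X).round(1))
for nm,X in(("wide",(.5924,-.2792,.085)),("nar",(.5768,-.1596,.085))): print(nm,proj(W,X),proj(S,X))
w=cv2.resize(cv2.imread("pics/g_wrist.png")[140:240,210:420],None,fx=3.8,fy=3.8,interpolation=2)
s=cv2.resize(cv2.imread("pics/g_side.png")[170:330,360:500],None,fx=3.7,fy=3.7,interpolation=2)
cv2.imwrite("pics/g_wz.png",w);cv2.imwrite("pics/g_sz.png",s)
E
```

```text
0 wrist [263.7 265.9] side [469.4 210.1]
0.05 wrist [264.7 231.4] side [459.3 231.4]
0.1 wrist [265.4 209.2] side [450.3 250.5]
0.133 wrist [265.7 198.4] side [444.8 262.1]
wide [263.28215059 181.2603988 ] [435.32671672 285.76380697]
nar [382.73572832 166.33816812] [381.79540106 248.38258762]
```

View pics/g_wz.png

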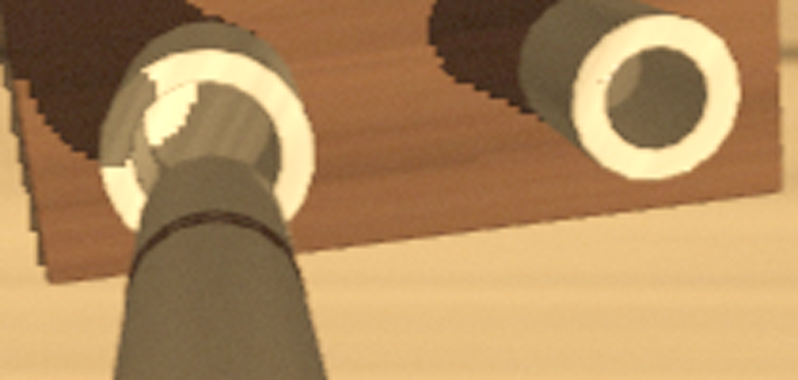

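View pics/g_sz.png

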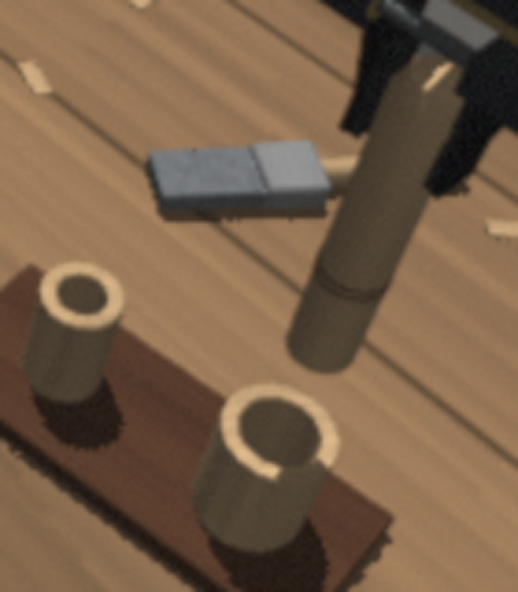

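```bash
python3 - <<'E'
from h import *
g=pickle.load(open("g.pkl","rb"));p=g["s"]["position"]
for nm,(x0,y0,k),fn in(("wrist",(210,140,3.8),"pics/g_wz.png"),("side",(360,170,3.7),"pics/g_sz.png")):
    im=cv2.imread(fn);i=g[nm]
    def poly(c,r,col):
        pts=np.array([proj(i,np.add(c,(r*np.cos(a),r*np.sin(a),0))) for a in np.linspace(0,6.28,60)])
        cv2.polylines(im,[np.round((pts-(x0,y0))*k).astype(int)],True,col,1)
    poly(p-[0,0,.133],.016,(0,0,255));poly(p-[0,0,.05],.016,(0,0,255))
    poly((.592,-.278,.085),.029,(255,0,0));poly((.5768,-.1596,.085),.0225,(255,0,0))
    cv2.imwrite(f"pics/g_o_{nm}.png",im)
E
```

```text
(no output)
```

View pics/g_o_wrist.png

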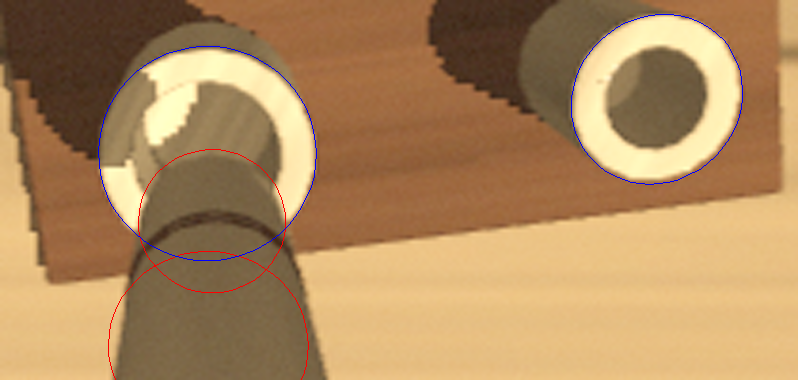

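View pics/g_o_side.png

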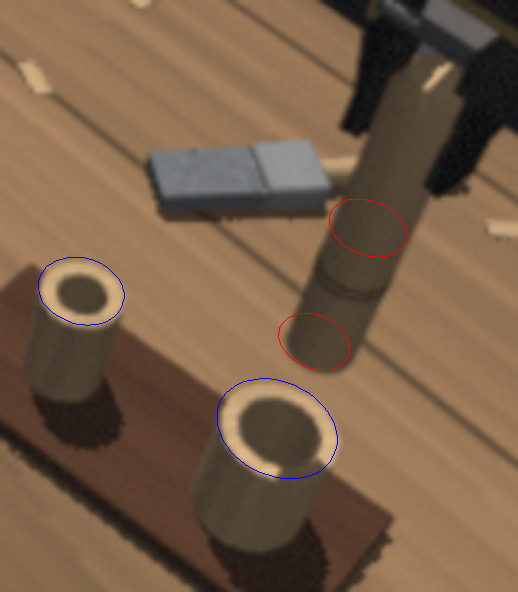

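```bash
python3 - <<'E'
from h import *
from bench import *
go(get_state(),(.5905,-.277,.233),Rv)
E
```

```text
shift mm [ 2.5 -2.  56.7] turn [0.13 0.17 0.18] | rows 1.4
```

Emit:
{"name": "play_rows", "arguments": {
  "series": [20,0.001,-0.001,0.005,0,0,0,20,0.002,-0.002,0.013,0,0,0,20,0.0025,-0.002,0.023,0,0,0,20,0.0025,-0.002,0.033,0.1,0.2,0.1,20,0.0025,-0.002,0.043,0.1,0.2,0.1,20,0.0025,-0.002,0.051,0.1,0.2,0.1,20,0.0025,-0.002,0.055,0.1,0.2,0.1,20,0.0025,-0.002,0.056,0.1,0.2,0.1,20,0.0025,-0.002,0.056,0.1,0.2,0.1,20,0.0025,-0.002,0.056,0.1,0.2,0.1]
}}

```text
time: 8.32
position: [0.5906, -0.2791, 0.234]
tool_rot: [-0.001, -3.141, 0.002]
ft_force: [-0.2, 0.0, -0.1]
grip_width: 0.357
```

```bash
cat > look.py <<'E'
import sys
from h import *
from bench import *
# look.py tag  footL r  cupx cupy cupR
tag=sys.argv[1];L,r,cx,cy,cr=map(float,sys.argv[2:7])
s=get_state();p=s["position"];print(p,s["tool_rot"],s["ft_force"],s["grip_width"],s["time"])
out=[]
for nm in("wrist","side"):
    i=get_image(nm);cv2.imwrite(f"pics/{tag}_{nm}.png",i["frame"][:,:,::-1])
    c=proj(i,(cx,cy,.11));w=70;k=5.5
    x0,y0=int(np.clip(c[0]-35,0,490)),int(np.clip(c[1]-50,0,320))
    im=cv2.resize(i["frame"][y0:y0+100,x0:x0+70,::-1],None,fx=k,fy=k,interpolation=2)
    def poly(c,r,col):
        pts=np.array([proj(i,np.add(c,(r*np.cos(a),r*np.sin(a),0))) for a in np.linspace(0,6.28,60)])
        cv2.polylines(im,[np.round((pts-(x0,y0)+.5)*k).astype(int)],True,col,1)
    poly(p-[0,0,L],r,(0,0,255));poly((cx,cy,.085),cr,(255,0,0));out.append(im)
cv2.imwrite(f"pics/{tag}_o.png",np.hstack(out))
E
python3 look.py h .133 .016 .592 -.278 .029
```

```text
[ 0.59059327 -0.27905975  0.23402178] [-1.20711264e-03 -3.14125972e+00  1.63077454e-03] [-0.20340373  0.02017354 -0.09391143] 0.35650348902385015 8.3167
```

View pics/h_o.png

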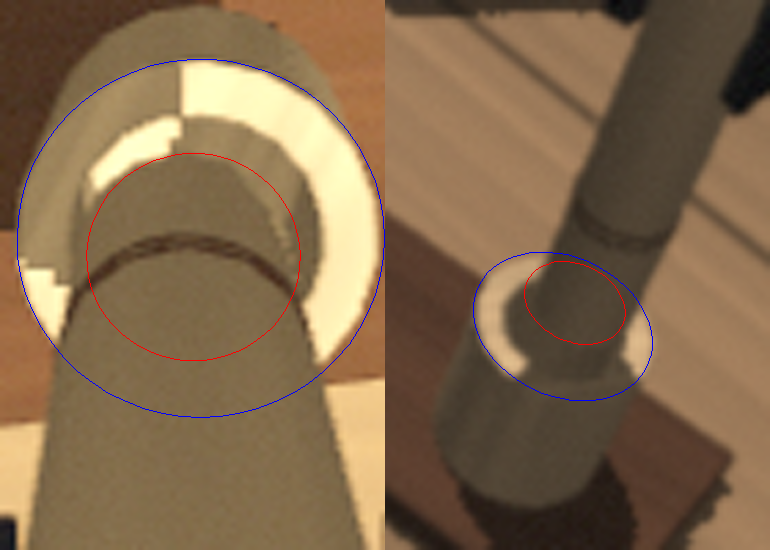

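Emit:
{"name": "play_rows", "arguments": {
  "series": [20,0.0005,0.001,0,0,0,0,20,0.001,0.0025,0,0,0,0,20,0.001,0.0025,0.003,0,0,0,20,0.001,0.0025,0.007,0,0,0,20,0.001,0.0025,0.011,0,0,0,20,0.001,0.0025,0.015,0,0,0,20,0.001,0.0025,0.019,0,0,0,20,0.001,0.0025,0.022,0,0,0,20,0.001,0.0025,0.022,0,0,0]
}}

```text
time: 9.17
position: [0.5889, -0.2762, 0.2105]
tool_rot: [-0.001, -3.139, 0.0]
ft_force: [0.9, 0.5, -0.6]
grip_width: 0.357
```

```bash
python3 look.py i .133 .016 .592 -.278 .029
```

```text
[ 0.58892228 -0.27622683  0.21045685] [-1.19055320e-03 -3.13918784e+00  3.81126400e-04] [ 0.90691787  0.45328047 -0.59756257] 0.356898046661309 9.1667
```

View pics/i_o.png

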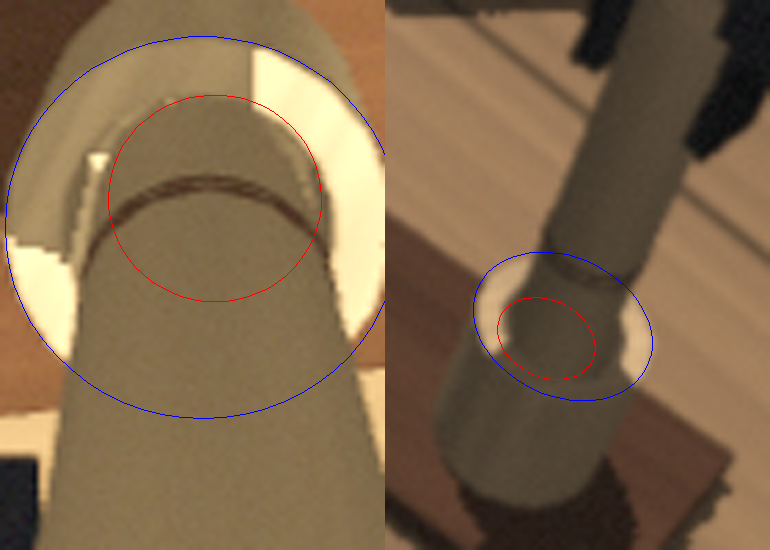

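Emit:
{"name": "play_rows", "arguments": {
  "series": [20,0,0,0.003,0,0,0,20,0,0,0.006,0,0,0,20,0,0,0.009,0,0,0,20,0,0,0.012,0,0,0,20,0,0,0.015,0,0,0,20,0,0,0.018,0,0,0,20,0,0,0.021,0,0,0,20,0,0,0.024,0,0,0,20,0,0,0.024,0,0,0]
}}

```text
time: 10.02
position: [0.589, -0.2763, 0.1867]
tool_rot: [-0.001, -3.14, 0.001]
ft_force: [0.3, -0.0, -0.9]
grip_width: 0.356
```

```bash
python3 look.py j .133 .016 .592 -.278 .029
```

```text
[ 0.58899133 -0.27626362  0.18668783] [-1.11472811e-03 -3.13956534e+00  5.90330798e-04] [ 0.31313134 -0.02135997 -0.88442149] 0.35565679836021974 10.0167
```

View pics/j_o.png

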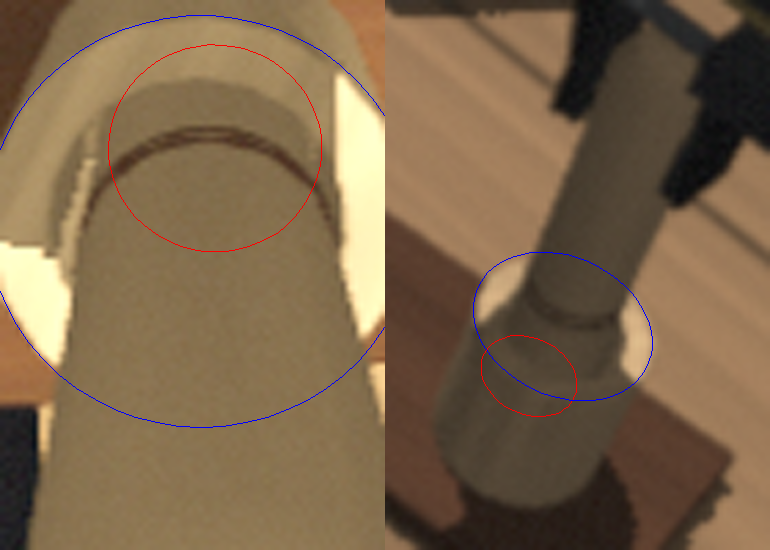

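Emit:
{"name": "play_rows", "arguments": {
  "series": [20,0,0,0.003,0,0,0,20,0,0,0.006,0,0,0,20,0,0,0.009,0,0,0,20,0,0,0.012,0,0,0,20,0,0,0.015,0,0,0,20,0,0,0.018,0,0,0,20,0,0,0.02,0,0,0,20,0,0,0.02,0,0,0]
}}

```text
time: 10.78
position: [0.5891, -0.2763, 0.167]
tool_rot: [-0.001, -3.14, 0.001]
ft_force: [0.2, 0.5, -1.4]
grip_width: 0.358
```

Emit:
{"name": "play_rows", "arguments": {
  "series": [20,0,0,0.001,0,0,0,20,0,0,0.002,0,0,0,20,0,0,0.003,0,0,0,20,0,0,0.004,0,0,0,20,0,0,0.004,0,0,0]
}}

```text
time: 11.2
position: [0.5893, -0.2763, 0.1634]
tool_rot: [-0.001, -3.14, 0.001]
ft_force: [0.5, 0.0, -0.8]
grip_width: 0.358
```

Emit:
{"name": "play_rows", "arguments": {
  "series": [20,0,0,0.001,0,0,0,20,0,0,0.002,0,0,0,20,0,0,0.003,0,0,0,20,0,0,0.003,0,0,0]
}}

```text
time: 11.53
position: [0.5892, -0.2764, 0.1604]
tool_rot: [-0.001, -3.14, 0.001]
ft_force: [-0.1, 0.2, -0.5]
grip_width: 0.361
```

Emit:
{"name": "play_rows", "arguments": {
  "series": [20,0,0,0.001,0,0,0,20,0,0,0.002,0,0,0,20,0,0,0.002,0,0,0]
}}

```text
time: 11.78
position: [0.5893, -0.2764, 0.1585]
tool_rot: [-0.001, -3.141, 0.001]
ft_force: [-0.1, 0.1, -1.0]
grip_width: 0.357
```

Emit:
{"name": "play_rows", "arguments": {
  "series": [20,0,0,0.001,0,0,0,20,0,0,0.002,0,0,0,20,0,0,0.002,0,0,0]
}}

```text
time: 12.03
position: [0.5901, -0.2766, 0.1583]
tool_rot: [0.001, 3.14, -0.002]
ft_force: [-0.0, 0.1, 6.2]
grip_width: 0.359
```

Emit:
{"name": "play_rows", "arguments": {
  "series": [45,0,0,0,0,0,0,60,0,0,0,0,0,0,75,0,0,0,0,0,0,80,0,0,0,0,0,0,80,0,0,0,0,0,0,80,0,0,0,0,0,0]
}}

```text
time: 12.53
position: [0.5891, -0.2763, 0.1562]
tool_rot: [-0.001, -3.14, 0.001]
ft_force: [-0.1, -0.1, -0.0]
grip_width: 0.724
```

```bash
python3 look.py k .133 .016 .592 -.278 .029
```

```text
[ 0.58908865 -0.27630068  0.15623647] [-1.02557016e-03 -3.13999978e+00  7.32217619e-04] [-0.08211238 -0.10062004 -0.04384197] 0.7240722940975706 12.5333
```

View pics/k_wrist.png

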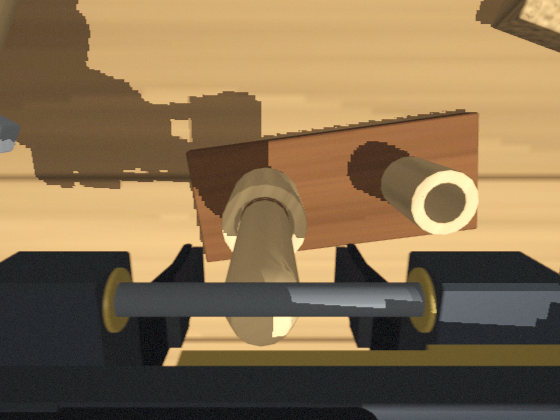

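Released. The stick stands in the wide cup at about (263,230), clear of both fingers. I'll retract straight up.

Emit:
{"name": "play_rows", "arguments": {
  "series": [90,0,0,-0.004,0,0,0,100,0,0,-0.012,0,0,0,100,0,0,-0.025,0,0,0,100,0,0,-0.04,0,0,0,100,0,0,-0.055,0,0,0,100,0,0,-0.07,0,0,0,100,0,0,-0.085,0,0,0,100,0,0,-0.1,0,0,0,100,0,0,-0.11,0,0,0,100,0,0,-0.115,0,0,0]
}}

```text
time: 13.47
position: [0.5902, -0.2768, 0.2747]
tool_rot: [0.001, 3.139, -0.003]
ft_force: [-0.2, -0.5, 0.5]
grip_width: 1.001
```

```bash
python3 look.py l .133 .016 .592 -.278 .029; python3 - <<'E'
from h import *
from bench import *
s=get_state()
t=np.array([.609,.194,.035])-.003*rx+.004*ry+.010*n+.18*u;print("mallet top",t)
go(s,(.535,.16,.26),Rg); go(s,t+.03*u,Rg)
E
```

```text
[ 0.59015671 -0.27681453  0.27466905] [ 1.20459582e-03  3.13888573e+00 -3.26272577e-03] [-0.16642018 -0.45871706  0.45462612] 1.00054704281363 13.4667
mallet top [0.52605679 0.17820076 0.19588457]
shift mm [ 55.2 436.6  12.4] turn [ -3.64 -29.8  -13.2 ] | rows 10.6
shift mm [ 78.8 451.4  50.5] turn [ -3.64 -29.8  -13.2 ] | rows 11.1
```

View pics/l_o.png

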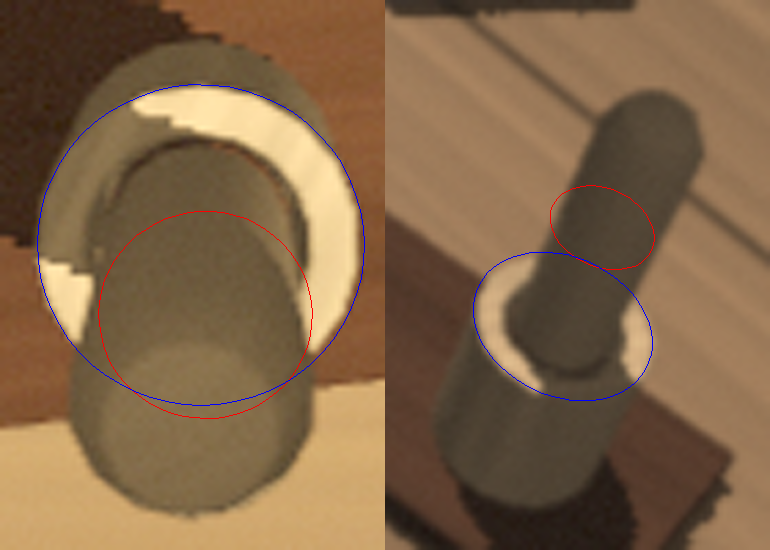

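```bash
python3 - <<'E'
from h import *
from bench import *
go(get_state(),(.545,.178,.25),Rg)
E
```

```text
shift mm [ 45.2 454.6  22.4] turn [ -3.64 -29.8  -13.2 ] | rows 11.0
```

Emit:
{"name": "play_rows", "arguments": {
  "series": [100,0.001,0.01,-0.005,0,0,0,100,0.003,0.03,-0.01,0,-1,-0.5,100,0.006,0.055,-0.012,-0.2,-2,-1,100,0.008,0.08,-0.013,-0.4,-3.5,-1.6,100,0.011,0.107,-0.013,-0.6,-5,-2.3,100,0.014,0.134,-0.012,-0.8,-6.7,-3,100,0.016,0.161,-0.011,-1,-8.4,-3.8,100,0.019,0.188,-0.01,-1.2,-10.2,-4.6,100,0.021,0.213,-0.008,-1.5,-12,-5.4,100,0.024,0.238,-0.006,-1.7,-14,-6.2]
}}

```text
time: 14.4
position: [0.5647, -0.0359, 0.2767]
tool_rot: [-0.159, 2.894, 0.043]
ft_force: [0.5, 1.2, 0.8]
grip_width: 1.004
```

```bash
python3 - <<'E'
from h import *
from bench import *
s=get_state();print(s["position"],s["joint_positions"])
go(s,(.545,.178,.25),Rg)
E
```

```text
[ 0.56466484 -0.03591591  0.27666918] [-0.09556534 -0.06545282  0.14132663  1.79580658 -0.0483828   1.17171868
  1.74075158]
shift mm [  3.1 214.3  30.3] turn [ -1.8  -15.9   -6.94] | rows 5.2
```

Emit:
{"name": "play_rows", "arguments": {
  "series": [100,0,0.025,0.003,-0.2,-1.8,-0.8,100,0.001,0.05,0.006,-0.4,-3.6,-1.6,100,0.001,0.075,0.01,-0.6,-5.4,-2.4,100,0.002,0.1,0.014,-0.8,-7.2,-3.2,100,0.002,0.125,0.018,-1,-9,-4,100,0.002,0.15,0.021,-1.2,-10.8,-4.8,100,0.003,0.175,0.025,-1.4,-12.6,-5.6,100,0.003,0.196,0.028,-1.6,-14.3,-6.3,100,0.003,0.21,0.03,-1.8,-15.6,-6.8,100,0.003,0.214,0.03,-1.8,-15.9,-6.9]
}}

```text
time: 15.23
position: [0.5437, 0.1783, 0.249]
tool_rot: [-0.312, 2.605, 0.082]
ft_force: [-0.1, 0.2, 0.4]
grip_width: 0.997
```

Emit:
{"name": "play_rows", "arguments": {
  "series": [100,0,0,0,0,0,0,100,0,0,0,0,0,0]
}}

```text
time: 15.4
position: [0.5462, 0.1747, 0.2508]
tool_rot: [-0.304, 2.604, 0.08]
ft_force: [-0.1, -0.6, 0.6]
grip_width: 0.997
```

```bash
python3 - <<'E'
from h import *
from bench import *
s=get_state();print(s["position"],s["joint_positions"],s["ft_force"])
t=np.array([.5261,.1782,.1959])
go(s,t+.02*u,Rg);go(s,t-.043*u,Rg)
i=get_image("wrist");cv2.imwrite("pics/m_w.png",i["frame"][:,:,::-1])
for dy in(0,.003):
  for L in(.18,.135,.12): print(dy,L,proj(i,t-(.18-L)*u+dy*ry).round(1))
E
```

```text
[0.54616829 0.17472411 0.25077125] [-0.24435381 -0.22333723 -0.14664004  2.0596981   0.06965976  0.78814581
  1.37150988] [-0.06518185 -0.63001343  0.59545516]
shift mm [43.6  8.  18.2] turn [-0.12 -0.08 -0.13] | rows 1.1
shift mm [43.5  8.1 81.2] turn [-0.12 -0.08 -0.13] | rows 2.2
0 0.18 [281.  164.4]
0 0.135 [279.1 154.3]
0 0.12 [278.5 151.7]
0.003 0.18 [286.5 164.4]
0.003 0.135 [283.6 154.3]
0.003 0.12 [282.8 151.7]
```

View pics/m_w.png

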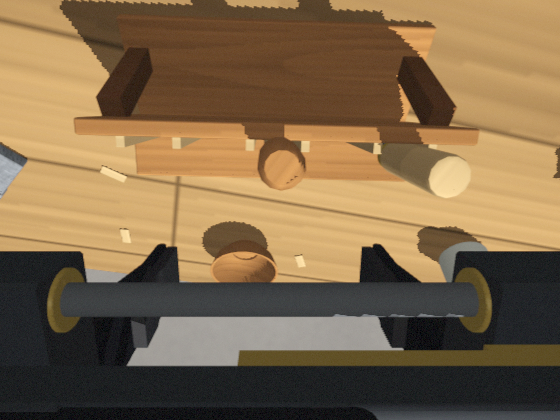

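Emit:
{"name": "play_rows", "arguments": {
  "series": [100,0.004,0.002,0.002,0,0,0,100,0.013,0.005,0.006,0,0,0,100,0.024,0.008,0.01,0,0,0,100,0.034,0.009,0.014,0,0,0,100,0.041,0.009,0.018,0,0,0,100,0.0425,0.009,0.026,0,0,0,100,0.0425,0.009,0.038,0,0,0,100,0.0425,0.009,0.05,0,0,0,100,0.0425,0.009,0.056,0,0,0,100,0.0425,0.009,0.058,0,0,0]
}}

```text
time: 16.28
position: [0.5365, 0.1818, 0.1778]
tool_rot: [-0.305, 2.605, 0.081]
ft_force: [-0.1, -0.3, 0.7]
grip_width: 1.0
```

```bash
python3 - <<'E'
from h import *
from bench import *
s=get_state();print(s["position"],s["joint_positions"],s["ft_force"])
t=np.array([.5261,.1782,.1959])+.001*ry+.001*rx
go(s,t-.043*u,Rg)
i=get_image("wrist");cv2.imwrite("pics/n_w.png",i["frame"][:,:,::-1])
E
```

```text
[0.53649688 0.18183651 0.17781367] [-0.23969436 -0.17526793 -0.18306893  2.17133942  0.11089538  0.63348842
  1.30285223] [-0.0538529  -0.33121878  0.67704112]
shift mm [-0.5 -0.1 22.4] turn [-0.11 -0.15 -0.14] | rows 0.5
```

View pics/n_w.png

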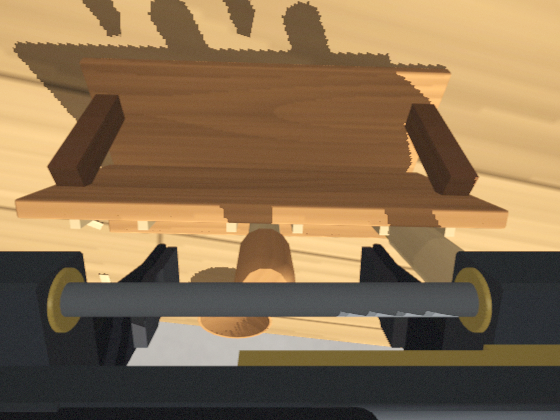

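Emit:
{"name": "play_rows", "arguments": {
  "series": [100,0,0,0.006,0,0,0,100,0,0,0.013,0,0,0,100,0,0,0.019,0,0,0,100,0,0,0.022,0,0,0,50,0,0,0.022,0,0,0,15,0,0,0.022,0,0,0,15,0,0,0.022,0,0,0,15,0,0,0.022,0,0,0,15,0,0,0.022,0,0,0,15,0,0,0.022,0,0,0],
  "force": 22
}}

```text
time: 17.17
position: [0.5474, 0.1848, 0.1607]
tool_rot: [-0.305, 2.602, 0.081]
ft_force: [-0.2, 0.3, -0.6]
grip_width: 0.633
```

Emit:
{"name": "play_rows", "arguments": {
  "series": [15,0,0,0,0,0,0,15,0,0,0,0,0,0,15,0,0,0,0,0,0,15,0,0,0,0,0,0,15,0,0,0,0,0,0,15,0,0,0,0,0,0,15,0,0,0,0,0,0]
}}

```text
time: 17.75
position: [0.5474, 0.1848, 0.1604]
tool_rot: [-0.305, 2.603, 0.081]
ft_force: [0.3, -0.5, 0.5]
grip_width: 0.316
```

Emit:
{"name": "play_rows", "arguments": {
  "series": [15,0,0,-0.002,0,0,0,15,-0.001,0,-0.006,0,0,0,15,-0.003,0,-0.012,0,0,0,15,-0.008,0,-0.018,0,0,0,15,-0.016,0,-0.024,0,0,0,15,-0.026,0,-0.03,0,0,0,15,-0.038,0,-0.034,0,0,0,15,-0.05,0,-0.036,0,0,0,15,-0.06,0,-0.036,0,0,0,15,-0.065,0,-0.036,0,0,0]
}}

```text
time: 18.58
position: [0.5865, 0.1942, 0.2262]
tool_rot: [-0.304, 2.6, 0.082]
ft_force: [0.7, 1.0, -0.8]
grip_width: 0.31
```

```bash
python3 - <<'E'
from h import *
from bench import *
s=get_state();print(s["position"],s["joint_positions"],s["ft_force"],s["grip_width"])
go(s,(.577,-.159,.29),Rv)
i=get_image("side");cv2.imwrite("pics/o_s.png",cv2.resize(i["frame"][40:240,180:400,::-1],None,fx=2.5,fy=2.5))
E
```

```text
[0.58650457 0.19416795 0.22615603] [-0.23719443 -0.10496266 -0.1690099   2.01187561  0.10777841  0.71729391
  1.33115553] [ 0.65091683  1.04604293 -0.77605242] 0.3103577358154697
shift mm [  46.4 -341.4 -100.8] turn [ 3.52 29.99 13.03] | rows 8.6
```

View pics/o_s.png

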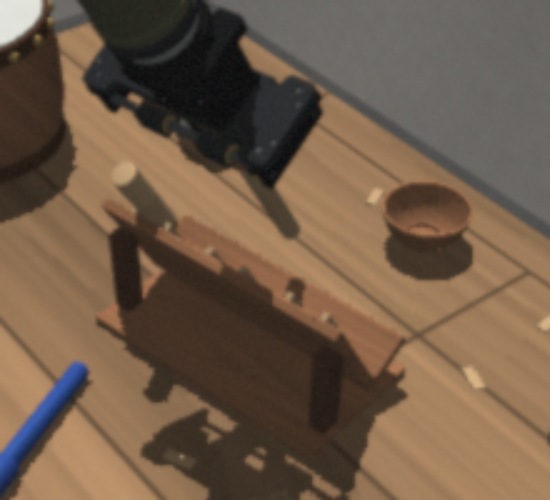

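Emit:
{"name": "play_rows", "arguments": {
  "series": [15,0,-0.005,-0.015,0,0.5,0,15,0,-0.015,-0.03,0.1,1.5,0.5,15,0.002,-0.03,-0.045,0.3,3,1.3,15,0.005,-0.05,-0.055,0.6,5,2.2,15,0.008,-0.07,-0.062,0.9,7,3,15,0.012,-0.092,-0.068,1.1,9,3.9,15,0.016,-0.115,-0.073,1.3,11,4.8,15,0.02,-0.138,-0.077,1.5,13,5.6,15,0.023,-0.16,-0.08,1.7,15,6.5,15,0.026,-0.18,-0.083,1.9,16.7,7.2]
}}

```text
time: 19.47
position: [0.5637, 0.0022, 0.2829]
tool_rot: [-0.148, 2.91, 0.039]
ft_force: [0.6, 1.1, -0.2]
grip_width: 0.312
```

```bash
python3 - <<'E'
from h import *
from bench import *
s=get_state();print(s["position"],s["joint_positions"])
go(s,(.577,-.159,.28),Rv)
E
```

```text
[0.56370239 0.0021509  0.28286629] [-0.10176501 -0.06025404  0.0678963   1.77650151 -0.02808241  1.19864597
  1.64591328]
shift mm [   3.4 -161.7   -0.3] turn [ 1.53 13.02  5.78] | rows 3.9
```

Emit:
{"name": "play_rows", "arguments": {
  "series": [15,0.001,-0.023,0,0.2,1.8,0.8,15,0.001,-0.046,0,0.4,3.6,1.6,15,0.002,-0.069,0,0.6,5.4,2.4,15,0.002,-0.092,0,0.8,7.2,3.2,15,0.003,-0.115,0,1,9,4,15,0.003,-0.136,0,1.3,10.8,4.8,15,0.003,-0.153,0,1.45,12.3,5.5,15,0.0035,-0.161,0,1.5,13,5.8,15,0.0035,-0.161,0,1.5,13,5.8,15,0.0035,-0.161,0,1.5,13,5.8]
}}

```text
time: 20.3
position: [0.5772, -0.1561, 0.2792]
tool_rot: [-0.002, 3.14, 0.003]
ft_force: [0.5, 0.8, -0.3]
grip_width: 0.315
```

```bash
python3 look.py q .139 .010 .5768 -.1596 .0225;python3 - <<'E'
from h import *
from bench import *
go(get_state(),(.576,-.159,.24),Rv)
E
```

```text
[ 0.57720102 -0.15605911  0.27924475] [-2.04629125e-03  3.13982710e+00  2.70474282e-03] [ 0.48102846  0.75417412 -0.25514797] 0.3147537364955591 20.3
shift mm [ 1.4 -4.1 39.8] turn [0.11 0.16 0.18] | rows 1.0
```

View pics/q_o.png

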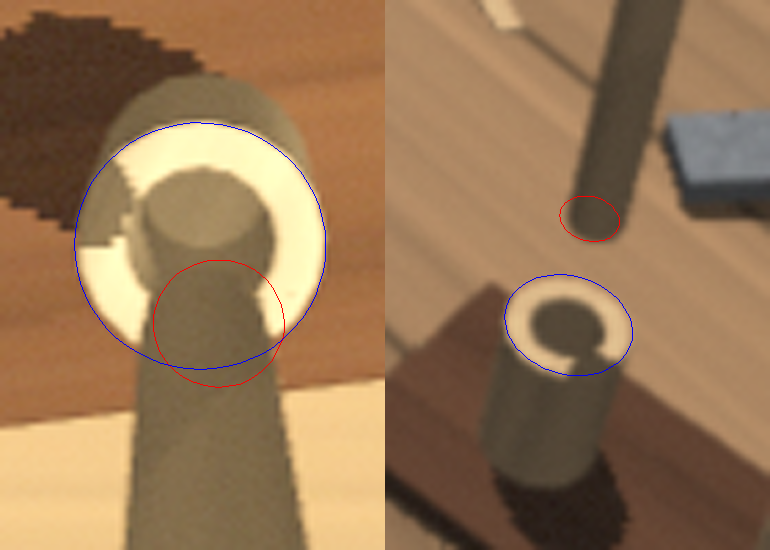

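View pics/q_side.png

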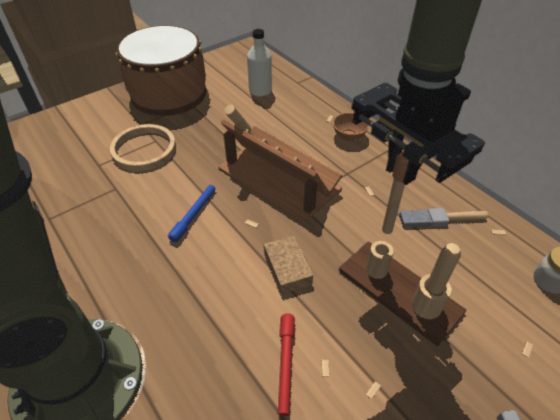

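Emit:
{"name": "play_rows", "arguments": {
  "series": [15,0.001,-0.001,0.004,0.1,0.1,0.1,15,0.002,-0.002,0.01,0.1,0.2,0.2,15,0.0025,-0.0025,0.018,0.1,0.2,0.2,15,0.0025,-0.0025,0.026,0.1,0.2,0.2,15,0.0025,-0.0025,0.033,0.1,0.2,0.2,15,0.0025,-0.0025,0.037,0.1,0.2,0.2,15,0.0025,-0.0025,0.038,0.1,0.2,0.2,15,0.0025,-0.0025,0.038,0.1,0.2,0.2,15,0.0025,-0.0025,0.038,0.1,0.2,0.2]
}}

```text
time: 21.15
position: [0.575, -0.1592, 0.242]
tool_rot: [-0.004, -3.141, 0.002]
ft_force: [0.5, -1.2, -0.9]
grip_width: 0.313
```

```bash
python3 look.py r .139 .010 .5768 -.1596 .0225
```

```text
[ 0.57503241 -0.15919994  0.24195288] [-3.73569989e-03 -3.14078522e+00  1.52734001e-03] [ 0.53222013 -1.208471   -0.86363175] 0.31335949967128623 21.15
```

View pics/r_o.png

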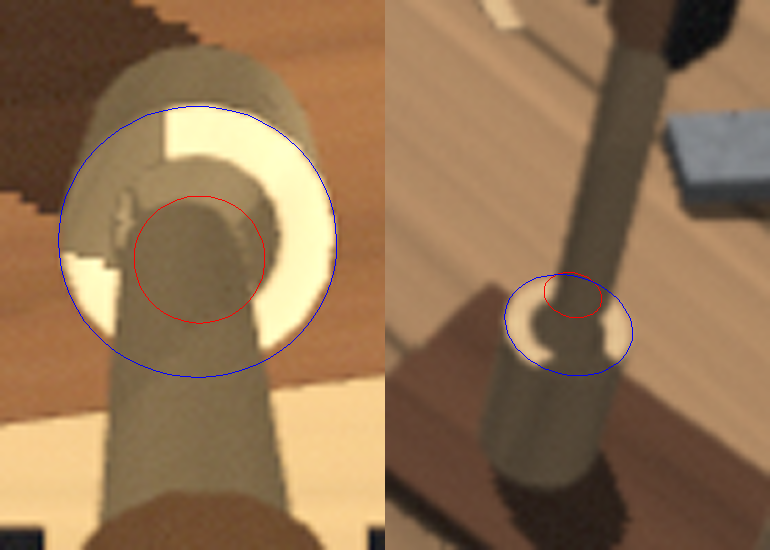

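Emit:
{"name": "play_rows", "arguments": {
  "series": [15,0,0.001,0,0,0,0,15,-0.0005,0.002,0,0,0,0,15,-0.0005,0.002,0.003,0,0,0,15,-0.0005,0.002,0.007,0,0,0,15,-0.0005,0.002,0.01,0,0,0,15,-0.0005,0.002,0.012,0,0,0,15,-0.0005,0.002,0.012,0,0,0,15,-0.0005,0.002,0.012,0,0,0]
}}

```text
time: 21.92
position: [0.5753, -0.1572, 0.2295]
tool_rot: [-0.004, -3.14, 0.001]
ft_force: [-0.1, -1.2, -0.9]
grip_width: 0.317
```

```bash
python3 look.py t .139 .010 .5768 -.1596 .0225
```

```text
[ 0.57525276 -0.15717173  0.22950647] [-3.81021769e-03 -3.14005591e+00  1.32763004e-03] [-0.10301353 -1.1727508  -0.92957766] 0.31658911351113106 21.9167
```

View pics/t_o.png

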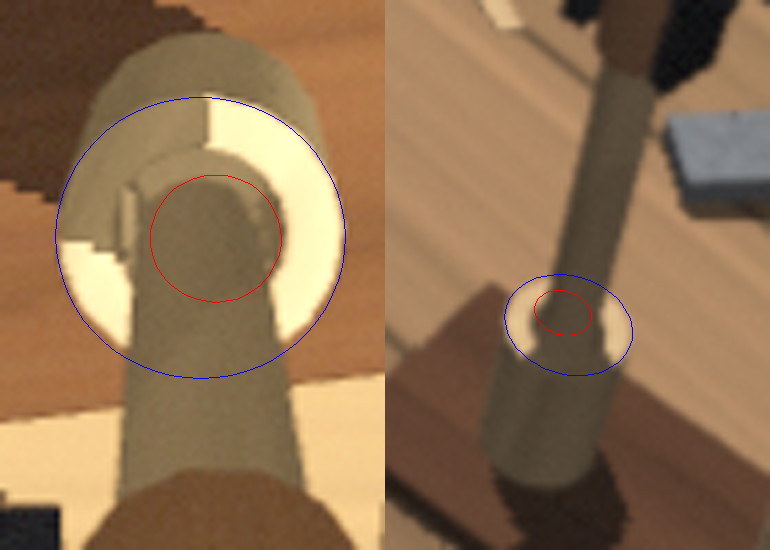

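Emit:
{"name": "play_rows", "arguments": {
  "series": [15,0,0,0.002,0,0,0,15,0,0,0.004,0,0,0,15,0,0,0.006,0,0,0,15,0,0,0.008,0,0,0,15,0,0,0.01,0,0,0,15,0,0,0.012,0,0,0,15,0,0,0.012,0,0,0]
}}

```text
time: 22.6
position: [0.5751, -0.1571, 0.2172]
tool_rot: [-0.004, -3.14, 0.001]
ft_force: [0.3, 0.3, -0.8]
grip_width: 0.314
```

```bash
python3 look.py v .139 .010 .5768 -.1596 .0225
```

```text
[ 0.57507653 -0.15709582  0.21717124] [-3.73791831e-03 -3.13959464e+00  1.11924957e-03] [ 0.2597434   0.3058853  -0.79608233] 0.3141607883012279 22.6
```

View pics/v_o.png

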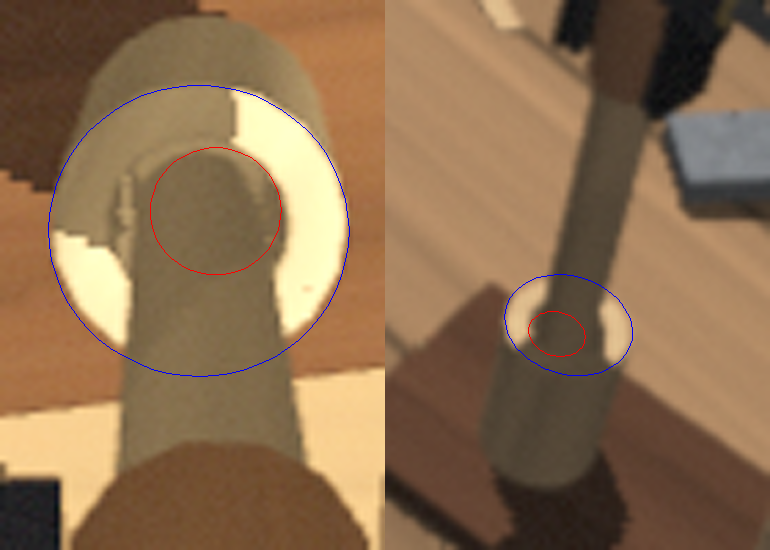

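Emit:
{"name": "play_rows", "arguments": {
  "series": [15,0.0007,0,0.003,0,0,0,15,0.0007,0,0.007,0,0,0,15,0.0007,0,0.011,0,0,0,15,0.0007,0,0.015,0,0,0,15,0.0007,0,0.018,0,0,0,15,0.0007,0,0.021,0,0,0,15,0.0007,0,0.024,0,0,0,15,0.0007,0,0.024,0,0,0]
}}

```text
time: 23.37
position: [0.5742, -0.1571, 0.1929]
tool_rot: [-0.004, -3.139, 0.001]
ft_force: [-0.0, -0.4, 0.8]
grip_width: 0.315
```

Emit:
{"name": "play_rows", "arguments": {
  "series": [15,0,0,0.003,0,0,0,15,0,0,0.006,0,0,0,15,0,0,0.009,0,0,0,15,0,0,0.012,0,0,0,15,0,0,0.015,0,0,0,15,0,0,0.018,0,0,0,15,0,0,0.02,0,0,0,15,0,0,0.02,0,0,0]
}}

```text
time: 24.03
position: [0.5743, -0.1572, 0.1731]
tool_rot: [-0.004, -3.14, 0.001]
ft_force: [-0.6, 0.4, -1.1]
grip_width: 0.317
```

Emit:
{"name": "play_rows", "arguments": {
  "series": [15,0,0,0.0015,0,0,0,15,0,0,0.003,0,0,0,15,0,0,0.0045,0,0,0,15,0,0,0.006,0,0,0,15,0,0,0.006,0,0,0]
}}

```text
time: 24.45
position: [0.5744, -0.1572, 0.1674]
tool_rot: [-0.004, -3.14, 0.001]
ft_force: [-0.5, -0.5, -0.2]
grip_width: 0.31
```

Emit:
{"name": "play_rows", "arguments": {
  "series": [15,0,0,0.001,0,0,0,15,0,0,0.002,0,0,0,15,0,0,0.002,0,0,0]
}}

```text
time: 24.7
position: [0.5745, -0.1572, 0.1656]
tool_rot: [-0.004, -3.14, 0.001]
ft_force: [-0.5, -0.3, -0.9]
grip_width: 0.317
```

Emit:
{"name": "play_rows", "arguments": {
  "series": [15,0,0,0.001,0,0,0,15,0,0,0.0015,0,0,0,15,0,0,0.0015,0,0,0]
}}

```text
time: 24.95
position: [0.5751, -0.1573, 0.165]
tool_rot: [0.004, 3.141, -0.002]
ft_force: [-0.5, 0.1, 3.3]
grip_width: 0.31
```

Emit:
{"name": "play_rows", "arguments": {
  "series": [15,0,0,0.001,0,0,0,15,0,0,0.0015,0,0,0,15,0,0,0.0015,0,0,0]
}}

```text
time: 25.2
position: [0.5758, -0.1576, 0.1649]
tool_rot: [0.004, 3.139, -0.003]
ft_force: [-0.5, -0.2, 7.8]
grip_width: 0.312
```

Floor contact came at TCP z = 0.165, against 0.164 expected, with 8 N. Releasing and retracting.

Emit:
{"name": "play_rows", "arguments": {
  "series": [40,0,0,0,0,0,0,55,0,0,0,0,0,0,70,0,0,0,0,0,0,80,0,0,0,0,0,0,80,0,0,0,0,0,0,80,0,0,0,0,0,0,80,0,0,0,0,0,0]
}}

```text
time: 25.78
position: [0.5745, -0.1572, 0.1625]
tool_rot: [-0.004, -3.14, 0.001]
ft_force: [0.0, 0.8, 0.2]
grip_width: 0.749
```

Emit:
{"name": "play_rows", "arguments": {
  "series": [80,0,0,-0.004,0,0,0,80,0,0,-0.012,0,0,0,80,0,0,-0.025,0,0,0,80,0,0,-0.04,0,0,0,80,0,0,-0.055,0,0,0,80,0,0,-0.07,0,0,0,80,0,0,-0.085,0,0,0,80,0,0,-0.1,0,0,0,80,0,0,-0.11,0,0,0,80,0,0,-0.115,0,0,0]
}}

```text
time: 26.62
position: [0.5756, -0.1574, 0.2808]
tool_rot: [0.004, 3.139, -0.003]
ft_force: [1.2, 0.1, 0.9]
grip_width: 0.798
```

```bash
python3 - <<'E'
from h import *
from bench import *
s=get_state();print(s["position"],s["joint_positions"],s["ft_force"],s["time"])
a=get_image("wrist")["frame"];S=get_image("side");b=S["frame"]
for nm,x in(("mallet",(.5768,-.1596,.205)),("stick",(.592,-.278,.205))): print(nm,"top",proj(S,x))
cv2.imwrite("pics/z.png",np.hstack([cv2.resize(a,(400,300)),cv2.resize(b,(400,300))])[:,:,::-1])
cv2.imwrite("pics/z2.png",cv2.resize(b[150:330,340:480,::-1],None,fx=3.3,fy=3.3))
E
```

```text
[ 0.57558898 -0.15740493  0.28075048] [ 0.03728769  0.18187612  0.21442523  1.51137764 -0.03789459  1.44946706
  1.82114106] [1.19090006 0.0945736  0.85693598] 26.6167
mallet top [393.47937551 206.9413256 ]
stick top [453.74337504 245.32454043]
```

View pics/z.png

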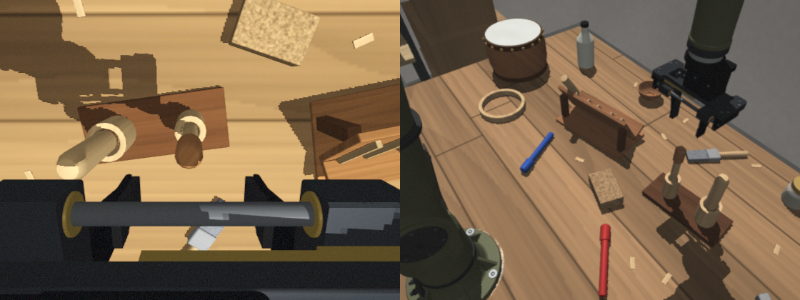

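View pics/z2.png

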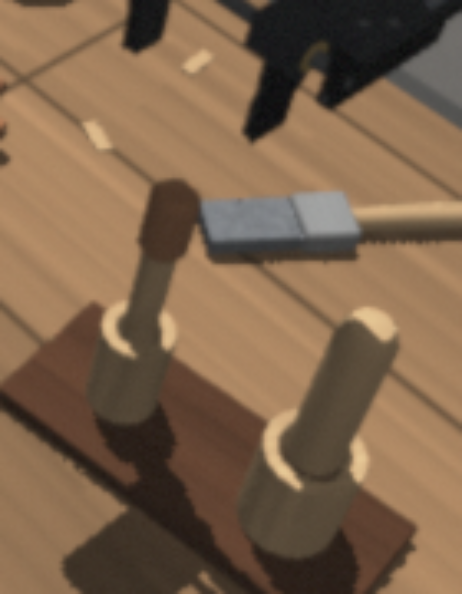

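Both sticks are standing head up. In the side view the mallet top is at about (393,206), predicted (393,207), and the stick top at about (453,248), predicted (454,245). The gouge is still in the rack and the gripper is clear.

```bash
python3 -c "
from bench import *
print(close_job())"
```

```text
the job is handed in; nothing more can be done
None
```

Both drumsticks are standing upright, same end up, in their cups: the thick stick in the wide cup first, then the headed stick in the narrow cup. The gouge and the coloured look-alikes were not touched. I handed the job in at about 26.7 s; it reported no verdict.

- **Seating:** I lowered each stick until it touched the cup's floor, then let go. The thick stick touched at TCP z = 0.158 m with 6 N (expected 0.158 m). The headed stick touched at 0.165 m with 8 N (expected 0.164 m).
- **Last pictures:** After the gripper had backed away, both tops were within about 3 pixels of where a fully seated stick should appear. The gouge was still in the rack.

These things went wrong or disagreed along the way:

- **Wrong unit:** My first move call was written in millimetres instead of metres. The per-row limit clipped it, and nothing was hit.
- **Joint limit:** On the first approach to the rack, joint 2 reached its lower limit, reading -0.301 against -0.300 rad. This could count against the joint-range rule.
- **Camera disagreement:** Combining the side and top views put heights about 4 mm too low, checked against the known height of the cup rims. I corrected for this using the known heights and the wrist camera.

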